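# Clamp the vise to the T-slot bed

### The arm

A 6-joint arm with a two-finger parallel gripper is mounted at the origin on the work surface. World frame = base frame: x ahead of the robot, y to its left, z up, the work surface at z = 0. Lengths are in m, angles in rad, forces in N, time in s.
With the tool pointing down it reaches from about 0.3 to 1 m from the base axis. Payload 5.1 kg.
Tool frame: the origin (TCP) lies at the very end of the fingers, on their centre line; the grasp point (between the pads) lies 19 mm behind it (env.grip_point_offset is the distance from the TCP to the grasp point, in m); z points along the fingers, x is the direction in which the jaws open and shut, and the axes are right-handed (so a half turn about z gives the same grasp; the last joint's range is limited). The gripper opens to 95 mm and grips with 3 to 60 N. Pads are 20 mm wide; open, the fingers measure 119 mm over their backs; the gripper's body (75 mm by 180 mm) begins 59 mm behind the grasp point.
Start: joints at [1.078, 0.124, 1.65, -0, 1.367, -0.083], TCP at [0.259, 0.596, 0.215] pointing down, gripper open.
Joint ranges: [-2.61, 2.61], [-1.02, 2.33], [0.03, 2.71], [-1.35, 4.49], [0.32, 2.68], [-2.91, 2.91]. Speed limits (rad/s): [2.57, 2.57, 3.14, 3.14, 3.14, 3.14].

### API

Orientations are given as a unit quaternion [w, x, y, z].
In Python, from bench import env gives the robot as it stands. The module is installed in compiled form; this text tells all that it offers.
- The arm moves only by the shell command python3 -m pendant 'ROWS' [FORCE]. ROWS is JSON, one flat list of numbers, 7 for each row, row after row: the opening in per cent of the stroke, from 0 (shut) to 100 (fully open), then the shift along the world's x, y, z in m, then the turn, a rotation vector about the world's x, y, z in rad. In form: [grip, tx, ty, tz, rx, ry, rz, grip, tx, ty, tz, rx, ry, rz, ...]. A call has 1 to 8 rows; each row shifts and turns the pose as measured when the row begins; what a row does not reach is not made up. A row lasts 1/8 s, in which the tool goes at most 62.5 mm and 10.7 degrees, less where a joint would pass 70% of its speed; a pose out of reach is approached as far as the arm can. A call with a gripper value outside its range is refused whole. The fingers move at their own pace and stop on an object; FORCE is the grip in N (left out, the last holds). Time passes only in rows, so rows that do not move let the fingers close. It gives the time, the measured TCP pose, the force and the opening at its end, in the units of the state.
- env.get_state(): the state, without advancing time (a new reading comes with each control period).
- env.capture(name): name is "side" or "top"; returns a dict with "color" (480x640x3 uint8, blue, green, red), "vfov" (degrees; the focal length in pixels is half the picture's height over the tangent of half this angle, whatever the lens; pixels are square), "cx", "cy" (the principal point, pixels), "dist_coeffs" ([k1, k2, p1, p2, k3] as OpenCV has them; the pictures are not rectified), "T" (4x4, takes a point from camera to world coordinates). Camera axes: x right, y up, looking along -z (the intrinsics and any distortion apply to the point x, -y, -z); pixel columns grow to the right and rows downward; lengths in m; the calibration is good to about 2 mm. A picture is of the moment at which its call begins. There is no depth.
- env.finish_job(): hands the job in, once; it reports no verdict.
The state is a dict: "t": time; "joints": joint angles; "qvel": joint speeds; "joint_torque": joint torques, N m; "position": TCP position; "tcp_rot": TCP orientation; "wrist_force": force on the tool from outside, world axes, zero at the start; "moment": the same for the moment, N m; "grip_width": opening from 0.0 (shut) to 1.0 (fully open).
Only numpy, scipy, OpenCV 4.12 (cv2) and the standard library are available. Lean on these libraries where they do the work, as an engineer would, in place of code of your own. Each camera call takes 0.05 s, during which the arm holds its last target. There are 200 camera calls.

### The job

First lift the loose metal bar off the T-slot bed and lay it flat in the grey tray. Then take the T-stud from the wooden stand, drop its head into the vise's slot beside the open notch in the vise's foot, slide it along the slot until it is fully home in the notch, and only then turn it a quarter turn, so that its head lies square across the slot, locked under the lips; let go with it standing upright. Leave the locating pin, the drinks can and the bottle as they stand.

Things in the scene. Friction and masses are not known exactly. Their poses are not given: they have to be found in the camera images.
- bed: Aluminium T-slot bed plate, fixed, 200 (x) x 350 (y) x 36 mm high; origin at its underside's centre. Two T-slots run along y, open at both ends, centre lines at x = -45 and +45. Each: mouth 19 wide through lips 12 thick (z 24 to 36), under them a channel 42 wide, 14 high, floor at z = 10. The slot before the vise's foot (-y side) is 149 or longer.
- vise: Small dark steel vise fixed on the bed over one slot (which one varies), axes parallel to the bed's. Origin on the slot's centre line at bed-top height, under the notch's home place. Foot: plate 80 mm wide (x), 12 thick, y = -26 to +52, with a notch 20 wide, open at the -y edge, closed end at y = +7. Body: y = +52 to +133, 44 high.
- notch (a point): Home place of the stud's axis in the vise's notch, at the top of the foot (12 mm over the bed top). A stud whose 14 mm shank touches the notch's closed end has its axis here.
- stud: Loose T-stud, 110 mm tall, about 0.22 kg, upright; origin at its underside's centre. Upwards: steel T-head 34 (x) x 14 (y) x 10 high; shank of 14 diameter to z = 75; flange of 40 diameter, z = 40 to 46; flat black grip above. The head passes the slot mouth only lengthwise; on the channel floor it turns freely either way (no stop) and the flange clears the vise's foot by 2.
- stud_grip (a point): Middle of the stud's flat black plastic grip, 95 mm above its underside; the grip is 60 long (stud x, parallel to the head) x 14 thick (stud y) x 35 high.
- stand: Light wooden stand, fixed, 170 (x) x 62 (y) x 34 mm high, origin at the centre of its underside. Two rectangular sockets at x = -45 and +45 mm, 18 (x) x 38 (y), 22 deep (floor at z = 12 mm); one holds the T-stud with its head along the stand's y, the other the pin.
- pin: Bystander: steel locating pin with a collar of 44 mm diameter and a round black knob of 30 mm diameter, loose in the other socket of the stand, top 109 mm above the table; origin at the centre of its underside.
- bar: Loose plain aluminium bar, 140 (x) x 30 (y) x 25 mm high, about 0.28 kg, lying on the bed across both slots in front of the vise; origin at the centre of its underside.
- tray: Grey plastic open tray, fixed, outside 220 (x) x 140 (y) x 35 mm high, walls and floor 4 to 5 mm; origin at the centre of its underside.
- clamped_board: Bystander: piece of plywood with a steel strap over it, fixed on the bed over the other slot; axes parallel to the bed's, 66 wide (x), from y = -5 to +115 mm, 44 mm high; origin at bed-top height on its slot's centre line.
- can: Bystander: green drinks can, 66 mm diameter, 120 high, loose between the robot and the bed; origin at the centre of its underside.
- bottle: Bystander: white bottle, 68 mm diameter, 170 high, loose beyond the bed; origin at the centre of its underside.
Not all that is in view belongs to the job. What is shaped like the stud but blue or red is not meant.

How it is judged:
By the outcome, as a careful person would: the job done as asked, in the order asked, and still so for the second after the job is handed in, with the robot touching nothing.
It also fails if it takes over 62 s, if anything falls off the work surface, if the arm or the gripper's body presses on something with over 40 N, if the wrist force passes 120 N, or if a joint passes its speed limit or range.

## Working session

There is one attempt and no reset: what is moved stays moved. The work goes in short steps, Python scripts to look and compute and a shell command to move; the robot and the scene stay as the last step left them, time stands still between calls to the robot, and variables do not carry over. Pictures are saved under pics/ and viewed, about 8 in all and at most 12, crops included, and the job is handed in when it is done.

```bash
mkdir -p pics
cat > h.py <<'E'
import numpy as np, cv2
from bench import env
def cam(n):
    c=env.capture(n); f=240/np.tan(np.radians(c["vfov"])/2)
    K=np.array([[f,0,c["cx"]],[0,f,c["cy"]],[0,0,1.]]); return c,K,np.array(c["dist_coeffs"],float),np.array(c["T"])
def ray(K,d,T,uv):
    p=cv2.undistortPoints(np.array(uv,float).reshape(-1,1,2),K,d).reshape(-1,2)
    v=np.c_[p[:,0],-p[:,1],-np.ones(len(p))]@T[:3,:3].T
    return T[:3,3],v
def at_z(K,d,T,uv,z):
    o,v=ray(K,d,T,uv); z=np.broadcast_to(z,len(v)); return o+v*((z-o[2])/v[:,2])[:,None]
def proj(K,d,T,P):
    q=(np.array(P,float)-T[:3,3])@T[:3,:3]; q=q*[1,-1,-1]
    return cv2.projectPoints(q.reshape(-1,1,3),np.zeros(3),np.zeros(3),K,d)[0].reshape(-1,2)
E
python3 - <<'E'
from h import *
for n in("top","side"):
    c,K,d,T=cam(n); cv2.imwrite(f"pics/{n}0.png",c["color"]); print(n,K[0,0],d,T.round(3).tolist())
s=env.get_state(); print(s["position"],s["tcp_rot"],s["grip_width"],s["wrist_force"],env.grip_point_offset)
E
```

```text
top 454.10335240367556 [-0.04961545  0.          0.          0.          0.        ] [[-0.006, 0.988, -0.157, 0.411], [-1.0, -0.005, 0.009, -0.043], [0.009, 0.157, 0.988, 0.979], [0.0, 0.0, 0.0, 1.0]]
side 569.2679584501557 [0.0312063 0.        0.        0.        0.       ] [[0.964, 0.19, -0.183, 0.295], [-0.264, 0.711, -0.652, -0.92], [0.006, 0.677, 0.736, 1.065], [0.0, 0.0, 0.0, 1.0]]
[0.25872549 0.59565296 0.21349561] [ 4.55627871e-04  8.36191724e-01  5.48436436e-01 -8.17267561e-04] 1.0006222136457907 [ 0.9650769  -0.7603212   0.30154909] 0.0188
```

View pics/top0.png

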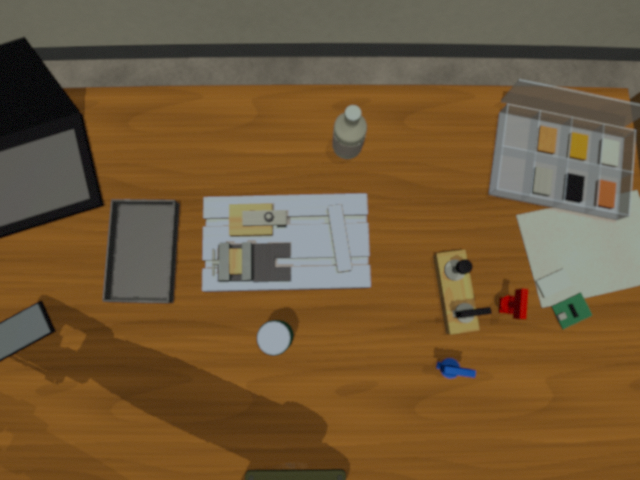

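View pics/side0.png

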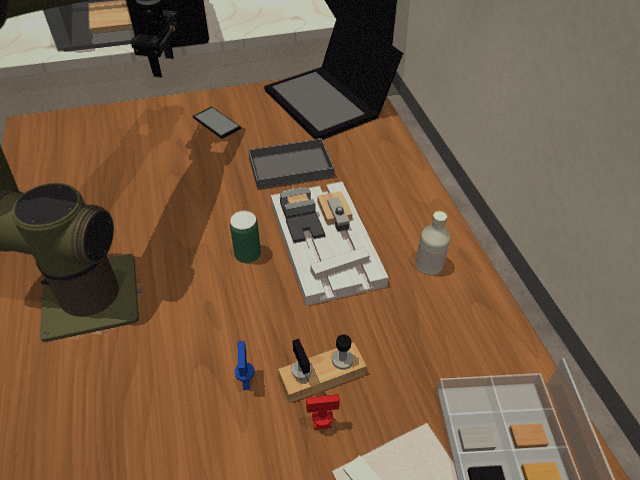

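The top view shows the tray at (142,250), the bed spanning (203-370, 195-290), the vise at about (255,262) on the slot nearer the robot, the bar at (340,238), and the stand at (457,292). The stud is at (466,312) with its grip towards (475,312), and the pin is at (458,267). The side view agrees. I'll enlarge for accurate pixels.

Run:
```python
import cv2
a=cv2.imread("pics/top0.png"); s=cv2.imread("pics/side0.png")
def crop(im,x0,x1,y0,y1,k,n):
    c=cv2.resize(im[y0:y1,x0:x1],None,fx=k,fy=k,interpolation=cv2.INTER_CUBIC); c=cv2.convertScaleAbs(c,alpha=1.15,beta=10)
    for x in range((x0+9)//10*10,x1,10): cv2.line(c,((x-x0)*k,0),((x-x0)*k,12 if x%50==0 else 5),(0,255,255),1); x%20==0 and cv2.putText(c,str(x),((x-x0)*k,22),0,.35,(0,255,255))
    for y in range((y0+9)//10*10,y1,10): cv2.line(c,(0,(y-y0)*k),(12 if y%50==0 else 5,(y-y0)*k),(0,255,255),1); y%20==0 and cv2.putText(c,str(y),(8,(y-y0)*k+4),0,.35,(0,255,255))
    cv2.imwrite(n,c)
crop(a,195,385,185,305,4,"pics/c1.png")
t=a.copy(); 
crop(a,425,525,240,340,6,"pics/c2.png")
crop(s,240,395,170,305,5,"pics/c3.png")
l=cv2.imread("pics/c2.png")
crop(s,270,380,325,410,6,"pics/c4.png"); r=cv2.imread("pics/c4.png")
l=cv2.resize(l,(400,400),interpolation=2) ;
```

```text
(no output)
```

View pics/c1.png

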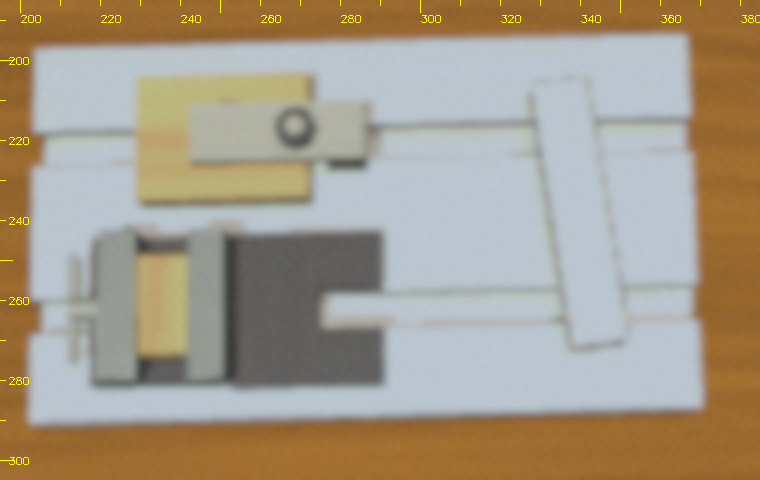

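View pics/c2.png

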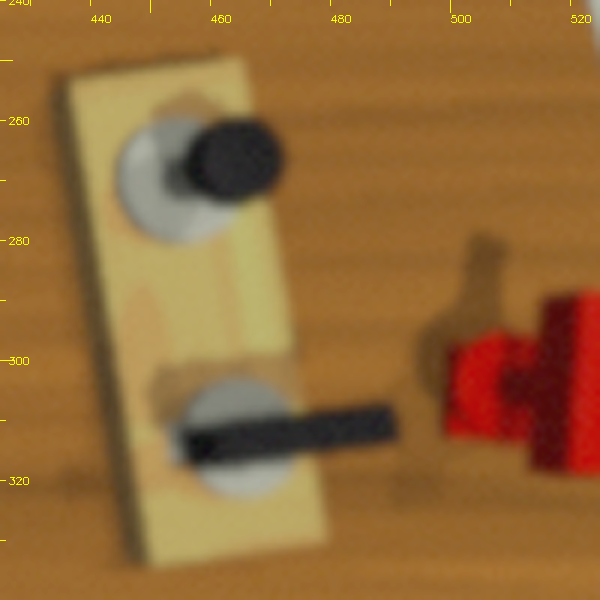

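View pics/c4.png

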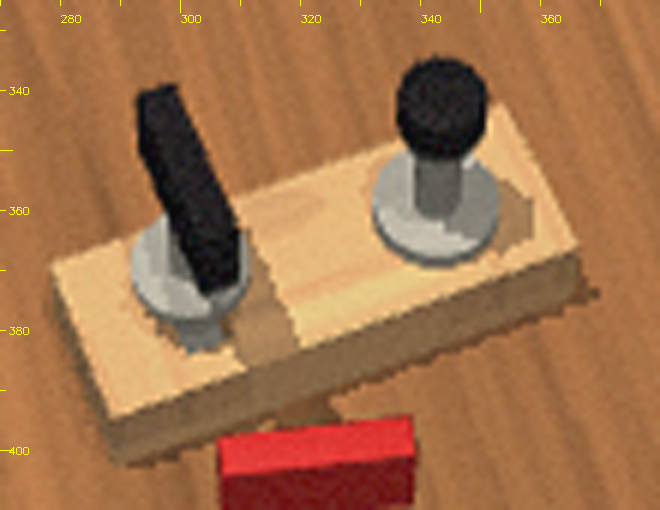

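Crops so far (5 pictures viewed) give clear corners for the bed, foot, notch end (275,262), bar, stand and stud flange (465,313). Next I'll compute poses.

```bash
cat > pose.py <<'E'
from h import *
_,K,d,T=cam("top"); _,K2,d2,T2=cam("side")
def rect(uv,z,n,cam=(K,d,T)):
    P=at_z(*cam,np.array(uv)-0.4*0,z)[:,:2]; c=P.mean(0)
    e=[P[1]-P[0],P[2]-P[1],P[2]-P[3],P[3]-P[0]]
    print(n,"c",c.round(4),"edges",[(round(float(np.hypot(*v)),4),round(float(np.degrees(np.arctan2(v[1],v[0]))),2)) for v in e]); return P
c1=lambda L:[(195+x/4-.4,185+y/4-.4) for x,y in L]; c2=lambda L:[(425+x/6-.4,240+y/6-.4) for x,y in L]; c4=lambda L:[(270+x/6-.4,325+y/6-.4) for x,y in L]
if __name__=="__main__":
    rect(c1([(35,47),(688,33),(703,408),(28,424)]),.036,"bed")
    print("foot corners+notch end (z.048)",at_z(K,d,T,c1([(383,231),(384,384),(321,311),(383,292),(383,328)]),.048)[:,:2].round(4).tolist())
    rect(c1([(530,82),(588,76),(628,342),(570,350)]),.061,"bar")
    rect([(110,200),(180,200),(173,302),(104,302)],.035,"tray")
    rect(c2([(70,82),(245,55),(328,542),(150,567)]),.034,"stand")
    rect(c4([(50,265),(500,103),(578,243),(112,417)]),.034,"standS",(K2,d2,T2))
    print("flange",at_z(K,d,T,c2([(240,438)]),.058),at_z(K2,d2,T2,c4([(190,258)]),.058))
    print("grip top end",at_z(K,d,T,c2([(397,405),(397,440)]),.122), "side top near/far", at_z(K2,d2,T2,c4([(135,97),(178,85),(208,290),(240,280)]),.122))
    print("pin knob",at_z(K,d,T,c2([(236,158)]),.109))
E
python3 pose.py
```

```text
bed c [0.5715 0.0189] edges [(0.3502, -89.01), (0.2009, -179.09), (0.3502, -88.94), (0.2014, -179.1)]
foot corners+notch end (z.048) [[0.5661, 0.008], [0.4866, 0.0072], [0.5245, 0.0398], [0.5342, 0.0079], [0.5155, 0.0078]]
bar c [ 0.5739 -0.0932] edges [(0.0303, -84.16), (0.1401, -172.48), (0.0298, -82.47), (0.141, -172.25)]
tray c [0.5533 0.323 ] edges [(0.1523, -90.47), (0.2173, 178.53), (0.145, -90.06), (0.2183, -179.56)]
stand c [ 0.4636 -0.3408] edges [(0.0636, -81.61), (0.1711, -173.36), (0.0629, -82.98), (0.1696, -173.14)]
standS c [ 0.4637 -0.3397] edges [(0.1689, 7.38), (0.0611, -81.66), (0.1701, 7.31), (0.0609, -82.83)]
flange [[ 0.4186084  -0.34526479  0.058     ]] [[ 0.41951909 -0.34388678  0.058     ]]
grip top end [[ 0.42782574 -0.37496911  0.122     ]
 [ 0.41689297 -0.37430295  0.122     ]] side top near/far [[ 0.4086331  -0.31874401  0.122     ]
 [ 0.4231657  -0.31793676  0.122     ]
 [ 0.41426963 -0.39282127  0.122     ]
 [ 0.42471325 -0.39204122  0.122     ]]
pin knob [[ 0.50792964 -0.33204809  0.109     ]]
```

Results: the bed is yawed about +1°. Slot and notch home are at about (0.526, 0.033). The bar is at (0.574, -0.093) with 7.6° yaw, the stud at (0.419, -0.3445) with 7.4° yaw, and the tray at (0.553, 0.323). Moving to above the bar with tool x at 97.6° (a turn of +31°).

```bash
python3 -m pendant '[60,0.026,-0.057,0,0,0,0.045, 60,0.026,-0.057,0,0,0,0.045, 60,0.026,-0.057,0,0,0,0.045, 60,0.026,-0.057,0,0,0,0.045, 60,0.026,-0.057,0,0,0,0.045, 60,0.026,-0.057,0,0,0,0.045, 60,0.026,-0.057,0,0,0,0.045, 60,0.026,-0.057,0,0,0,0.045]' 30
python3 -m pendant '[60,0.026,-0.057,0,0,0,0.045, 60,0.026,-0.057,0,0,0,0.045, 60,0.026,-0.057,0,0,0,0.045, 60,0.026,-0.057,0,0,0,0.045]'
cat > st.py <<'E'
import sys; from h import *
from scipy.spatial.transform import Rotation as R
s=env.get_state(); q=s["tcp_rot"]; r=R.from_quat([q[1],q[2],q[3],q[0]]); M=r.as_matrix()
yaw=np.degrees(np.arctan2(M[1,0],M[0,0])); p=np.array(s["position"])
print("t",round(s["t"],2),"p",p.round(4),"yaw",yaw.round(2),"w",round(s["grip_width"],3),"F",np.round(s["wrist_force"],1),"j",np.round(s["joints"],2))
if len(sys.argv)>1:
    t=[float(x) for x in sys.argv[1:]]; dx=np.array(t[:3])-p
    Mt=R.from_euler("ZYX",[np.radians(t[3]),0,np.pi]).as_matrix()  # tool down
    print("shift",dx.round(4),"turn",R.from_matrix(Mt@M.T).as_rotvec().round(4))
E
python3 st.py .5739 -.0932 .041 97.6
```

```text
t: 1.2
position: [0.4637, 0.1393, 0.2123]
tcp_rot: [0.001, 0.717, 0.697, 0.0]
wrist_force: [0.7, 0.2, -0.3]
grip_width: 0.598
t: 1.7
position: [0.566, -0.089, 0.2126]
tcp_rot: [0.002, 0.65, 0.76, 0.001]
wrist_force: [0.6, 0.3, -0.0]
grip_width: 0.604
t 1.7 p [ 0.566  -0.089   0.2126] yaw 98.95 w 0.604 F [ 0.6  0.3 -0. ] j [-0.25 -0.05  1.83  0.    1.35 -1.98]
shift [ 0.0079 -0.0042 -0.1716] turn [ 0.0004  0.005  -0.0236]
```

```bash
python3 -m pendant '[60,0.0079,-0.004,-0.05,0,0.005,-0.0236, 60,0,0,-0.05,0,0,0, 60,0,0,-0.04,0,0,0, 60,0,0,-0.02,0,0,0, 60,0,0,-0.01,0,0,0]' >/dev/null; python3 st.py .5739 -.0932 .041 97.6
python3 - <<'E'
from h import *
c,K,d,T=cam("side"); cv2.imwrite("pics/s1.png",cv2.resize(c["color"][170:330,230:430],None,fx=3,fy=3))
E
```

```text
t 2.33 p [ 0.5755 -0.099   0.0388] yaw 97.1 w 0.601 F [ 1.7  0.5 -0.1] j [-0.26  0.15  1.94 -0.    1.05 -1.96]
shift [-0.0016  0.0058  0.0022] turn [0.0017 0.0034 0.0087]
```

View pics/s1.png

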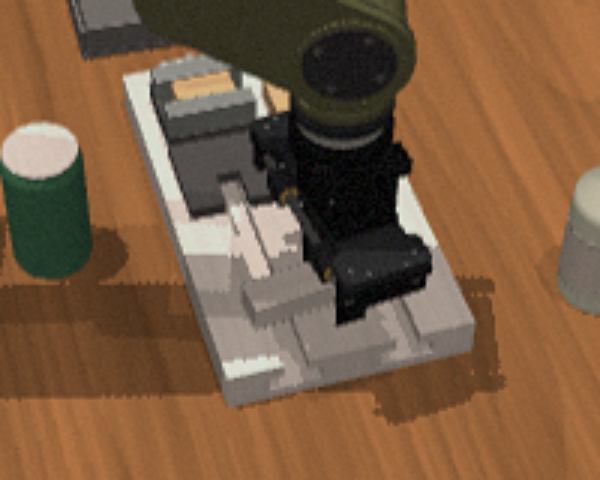

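The gripper straddles the bar (near finger at crop (350,310), bar end at (255,300)). I'll correct 6 mm in y, grip, and lift.

```bash
python3 -m pendant '[60,-0.0016,0.0058,0.002,0.001,0.003,0.008, 60,0,0,0,0,0,0, 15,0,0,0,0,0,0, 15,0,0,0,0,0,0, 15,0,0,0,0,0,0, 15,0,0,0,0,0,0]' 35 >/dev/null; python3 st.py
python3 -m pendant '[15,0,0,0.02,0,0,0, 15,0,0,0.04,0,0,0, 15,0,0,0.04,0,0,0, 15,0,0,0.02,0,0,0]' >/dev/null; python3 st.py .5533 .318 .16 92
```

```text
t 3.12 p [ 0.576  -0.093   0.0444] yaw 97.62 w 0.313 F [-1.   1.2 -0.5] j [-0.25  0.14  1.94 -0.    1.06 -1.96]
t 3.62 p [ 0.5718 -0.0921  0.1659] yaw 97.61 w 0.315 F [ 0.9  0.1 -3.9] j [-0.25  0.01  1.86 -0.    1.28 -1.96]
shift [-0.0185  0.4101 -0.0059] turn [-0.0004 -0.0032 -0.0979]
```

```bash
python3 -m pendant '[15,-0.002,0.04,0,0,0,-0.012, 15,-0.002,0.05,0,0,0,-0.012, 15,-0.002,0.058,0,0,0,-0.012, 15,-0.002,0.058,0,0,0,-0.012, 15,-0.002,0.058,0,0,0,-0.012, 15,-0.002,0.058,0,0,0,-0.012, 15,-0.002,0.05,0,0,0,-0.012, 15,-0.002,0.03,0,0,0,-0.01]' >/dev/null; python3 -m pendant '[15,0,0,0,0,0,0]' >/dev/null;  python3 st.py .5533 .318 .0155 92
python3 - <<'E'
from h import *
c,K,d,T=cam("top"); cv2.imwrite("pics/t2.png",c["color"][130:430,30:430])
E
```

```text
t 4.75 p [0.5536 0.3209 0.177 ] yaw 91.89 w 0.309 F [ 0.3 -0.5 -2.7] j [ 0.44  0.12  1.71 -0.    1.3  -1.16]
shift [-0.0003 -0.0029 -0.1615] turn [0.0015 0.0064 0.002 ]
```

View pics/t2.png

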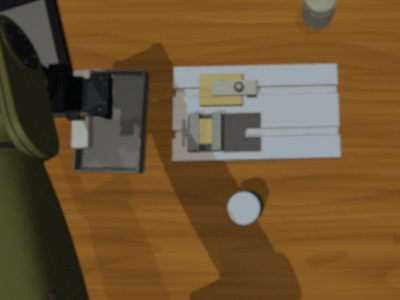

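The bed is clear, and the bar hangs over the tray (bar end at crop (80,135), displaced by parallax). Lowering.

```bash
python3 -m pendant '[15,0,-0.003,-0.05,0,0.006,0, 15,0,0,-0.05,0,0,0, 15,0,0,-0.035,0,0,0, 15,0,0,-0.01,0,0,0, 15,0,0,0,0,0,0]' >/dev/null; python3 st.py .5533 .318 .0145 92
```

```text
t 5.42 p [0.556  0.3119 0.0331] yaw 91.57 w 0.314 F [ 0.9 -0.  -2.4] j [ 0.43  0.27  1.81 -0.    1.06 -1.17]
shift [-0.0027  0.0061 -0.0186] turn [0.0017 0.0053 0.0075]
```

```bash
python3 -m pendant '[15,-0.0027,0.006,-0.008,0.001,0.005,0, 15,0,0,-0.006,0,0,0, 15,0,0,-0.004,0,0,0, 15,0,0,0,0,0,0]'; python3 st.py .5533 .318 .0145 92
```

```text
t: 5.92
position: [0.5565, 0.3196, 0.0194]
tcp_rot: [0.002, 0.697, 0.717, 0.004]
wrist_force: [-0.6, 0.4, -3.0]
grip_width: 0.312
t 5.92 p [0.5565 0.3196 0.0194] yaw 91.56 w 0.312 F [-0.6  0.4 -3. ] j [ 0.44  0.29  1.81 -0.    1.04 -1.16]
shift [-0.0032 -0.0016 -0.0049] turn [-0.0029  0.0075  0.0078]
```

```bash
python3 -m pendant '[15,0,0,-0.004,0,0.006,0, 15,0,0,-0.003,0,0,0, 15,0,0,0,0,0,0]'; python3 st.py .5533 .318 .0145 92
```

```text
t: 6.3
position: [0.557, 0.32, 0.0127]
tcp_rot: [-0.0, 0.697, 0.717, 0.002]
wrist_force: [-0.2, 0.9, -3.1]
grip_width: 0.31
t 6.3 p [0.557  0.32   0.0127] yaw 91.56 w 0.31 F [-0.2  0.9 -3.1] j [ 0.44  0.3   1.81  0.    1.03 -1.16]
shift [-0.0037 -0.002   0.0018] turn [-0.0034  0.0022  0.0076]
```

```bash
python3 -m pendant '[15,0,0,-0.0015,0,0,0, 15,0,0,-0.001,0,0,0]'|grep -A4 t:; python3 -m pendant '[15,0,0,-0.001,0,0,0]'
```

```text
t: 6.55
position: [0.5571, 0.32, 0.0125]
tcp_rot: [-0.0, 0.697, 0.717, 0.001]
wrist_force: [-3.3, -0.7, 3.7]
grip_width: 0.313
t: 6.68
position: [0.5571, 0.32, 0.0124]
tcp_rot: [-0.0, 0.697, 0.717, 0.001]
wrist_force: [-4.2, -2.8, 6.1]
grip_width: 0.315
```

Contact at +6 N. Releasing, rising, and crossing to the stud.

```bash
python3 -m pendant '[55,0,0,0,0,0,0, 55,0,0,0,0,0,0, 55,0,0,0.02,0,0,0, 55,0,0,0.05,0,0,0, 55,0,0,0.06,0,0,0, 55,0,0,0.06,0,0,0]' >/dev/null
python3 -m pendant '[50,-0.011,-0.055,0,0,0,-0.122, 50,-0.011,-0.055,0,0,0,-0.122, 50,-0.011,-0.055,0,0,0,-0.122, 50,-0.011,-0.055,0,0,0,-0.122, 50,-0.011,-0.055,0,0,0,-0.122, 50,-0.011,-0.055,0,0,0,-0.122, 50,-0.011,-0.055,0,0,0,-0.122, 50,-0.011,-0.055,0,0,0,-0.122]'
python3 -m pendant '[50,-0.011,-0.055,0,0,0,-0.122, 50,-0.011,-0.055,0,0,0,-0.122, 50,-0.011,-0.055,0,0,0,-0.122, 50,-0.007,-0.03,0,0,0,-0.08, 50,0,0,0,0,0,0]'; python3 st.py .419 -.3445 .086 7.4
python3 - <<'E'
from h import *
c,K,d,T=cam("top"); a=c["color"][180:320,70:390]; b=cam("side")[0]["color"][290:430,220:380]
cv2.imwrite("pics/t3.png",np.vstack([cv2.resize(a,(640,280)),cv2.resize(b,(366,320)) if 0 else cv2.copyMakeBorder(cv2.resize(b,(366,320)),0,0,0,274,0)]))
E
```

```text
t: 8.43
position: [0.4707, -0.1287, 0.2302]
tcp_rot: [0.013, 0.955, 0.294, 0.015]
wrist_force: [1.1, 0.6, 0.3]
grip_width: 0.5
t: 9.05
position: [0.4284, -0.3342, 0.2395]
tcp_rot: [0.021, 0.998, 0.065, 0.017]
wrist_force: [0.7, -0.1, -0.2]
grip_width: 0.5
t 9.05 p [ 0.4284 -0.3342  0.2395] yaw 7.52 w 0.5 F [ 0.7 -0.1 -0.2] j [-0.76 -0.16  1.89 -0.    1.36 -0.89]
shift [-0.0094 -0.0103 -0.1535] turn [ 0.04    0.0357 -0.0014]
```

View pics/t3.png

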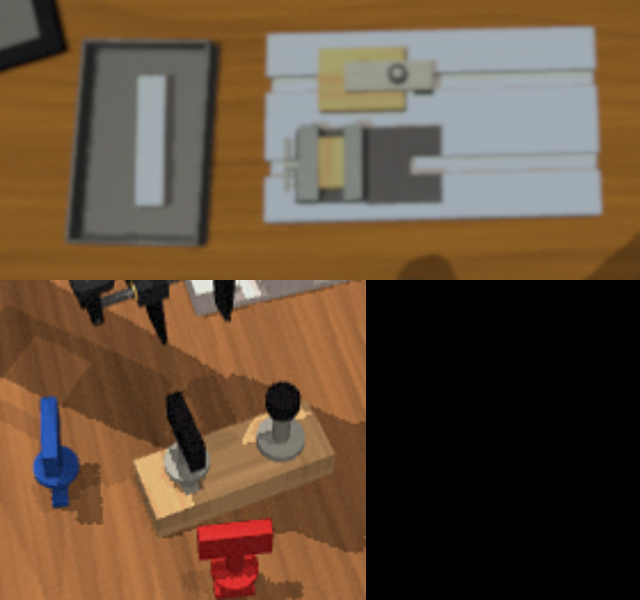

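The bar lies flat in the tray (crop (150,140)), and the stand, stud and pin are undisturbed. I'll level the tool and descend over the stud grip.

```bash
python3 -m pendant '[50,-0.0094,-0.0103,-0.02,0.04,0.036,0, 50,0,0,-0.05,0,0,0, 50,0,0,-0.03,0,0,0,50,0,0,0,0,0,0]' >/dev/null; python3 st.py .419 -.3445 .086 7.4
```

```text
t 9.65 p [ 0.4224 -0.3377  0.1406] yaw 8.28 w 0.502 F [ 1.   0.3 -0. ] j [-0.77 -0.06  1.97  0.    1.23 -0.92]
shift [-0.0034 -0.0068 -0.0546] turn [ 0.0009  0.004  -0.0154]
```

```bash
python3 -m pendant '[50,-0.0034,-0.0068,-0.01,0,0.004,-0.015, 50,0,0,-0.02,0,0,0, 50,0,0,-0.015,0,0,0,50,0,0,0,0,0,0]' >/dev/null; python3 st.py .419 -.3445 .086 7.4
```

```text
t 10.15 p [ 0.4209 -0.345   0.0967] yaw 7.53 w 0.501 F [ 0.4 -0.8 -0.7] j [-0.78 -0.01  2.   -0.    1.15 -0.92]
shift [-0.0019  0.0005 -0.0107] turn [ 0.0049  0.004  -0.0022]
```

```bash
python3 -m pendant '[50,-0.0019,0.0005,-0.008,0.005,0.004,0, 50,0,0,-0.003,0,0,0, 50,0,0,0,0,0,0]' >/dev/null; python3 st.py .419 -.3445 .086 7.4
python3 -m pendant '[5,0,0,0,0,0,0, 5,0,0,0,0,0,0, 5,0,0,0,0,0,0, 5,0,0,0,0,0,0]' 10; python3 st.py .419 -.3445 .086 7.4
```

```text
t 10.53 p [ 0.4193 -0.3451  0.0857] yaw 7.51 w 0.501 F [-0.5  0.2 -0.5] j [-0.79  0.01  2.    0.    1.13 -0.92]
shift [-0.0003  0.0006  0.0003] turn [ 0.0005  0.0007 -0.002 ]
t: 11.02
position: [0.4198, -0.3455, 0.0867]
tcp_rot: [0.001, 0.998, 0.066, 0.001]
wrist_force: [5.0, 1.1, 1.3]
grip_width: 0.146
t 11.03 p [ 0.4198 -0.3455  0.0867] yaw 7.52 w 0.146 F [5.  1.1 1.3] j [-0.79  0.    2.    0.    1.13 -0.92]
shift [-0.0008  0.001  -0.0007] turn [ 0.0017  0.0018 -0.0021]
```

Gripped (13.9 mm). Raising the force, lifting, then checking.

```bash
python3 -m pendant '[5,0.0005,0,0,0,0,0, 5,0,0,0.01,0,0,0, 5,0,0,0.015,0,0,0, 5,0,0,0.03,0,0,0,5,0,0,0.04,0,0,0,5,0,0,0.01,0,0,0]' 45 >/dev/null; python3 st.py .527 -.03 .17 1
```

```text
t 11.78 p [ 0.4188 -0.3439  0.195 ] yaw 7.52 w 0.147 F [-0.3 -1.1 -1.9] j [-0.79 -0.1   1.91  0.    1.33 -0.92]
shift [ 0.1082  0.3139 -0.025 ] turn [-0.001  -0.0006 -0.1139]
```

```bash
python3 -m pendant '[5,0.014,0.04,0,0,0,-0.016, 5,0.017,0.05,0,0,0,-0.016, 5,0.017,0.05,0,0,0,-0.016, 5,0.017,0.05,0,0,0,-0.016, 5,0.017,0.05,0,0,0,-0.016, 5,0.014,0.04,0,0,0,-0.016,5,0.008,0.023,0,0,0,-0.016,5,0,0,0,0,0,0]' >/dev/null; python3 st.py .527 -.03 .14 1
```

```text
t 12.78 p [ 0.5213 -0.0308  0.19  ] yaw 0.77 w 0.142 F [-0.4 -0.7 -2.7] j [-0.16 -0.14  1.96  0.    1.33 -0.18]
shift [ 0.0057  0.0008 -0.05  ] turn [-0.0021 -0.0058  0.0041]
```

```bash
python3 -m pendant '[5,0.0057,0.0008,-0.03,-0.002,-0.006,0.004, 5,0,0,-0.03,0,0,0, 5,0,0,-0.008,0,0,0,5,0,0,0,0,0,0]' >/dev/null; python3 st.py .527 -.03 .122 1;  python3 - <<'E'
from h import *
c,K,d,T=cam("side"); a=cv2.resize(c["color"][180:300,260:400],None,fx=4,fy=4,interpolation=2)
c,K,d,T=cam("top"); b=cv2.resize(c["color"][220:310,260:380],None,fx=2,fy=2)
a=a[:, :]; o=np.zeros((480,800,3),np.uint8); o[:,:560]=a; o[:180,560:]=b; cv2.imwrite("pics/d1.png",o)
E
```

```text
t 13.28 p [ 0.5258 -0.0327  0.1196] yaw 0.95 w 0.146 F [-0.1  0.6 -2.4] j [-0.16 -0.07  2.01 -0.    1.2  -0.18]
shift [0.0012 0.0027 0.0024] turn [ 0.0015 -0.0011  0.0009]
```

View pics/d1.png

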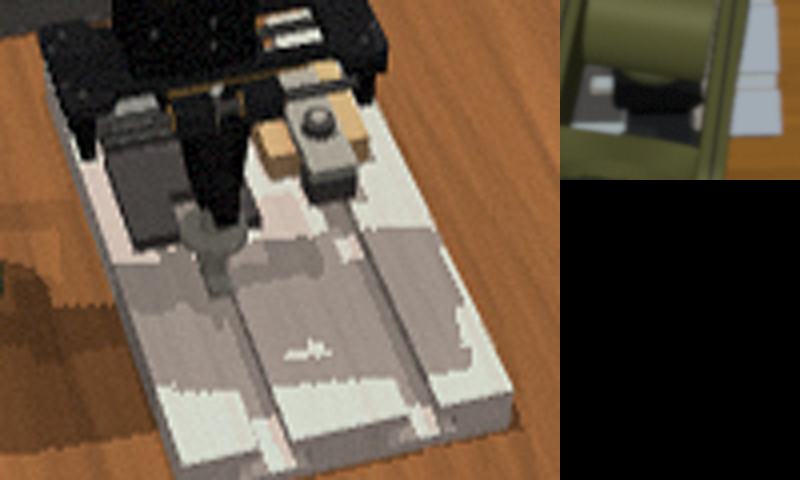

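The side view shows the head's lower end at crop (222,297), i.e. pixel (315.5,254.2), with the slot's dark +x wall running from (237,300) to (290,435). Checking against the projection.

Run:
```python
from h import *
c,K,d,T=cam("side"); f=lambda P:((proj(K,d,T,P)-[260,180])*4+1.5).round(1).tolist()
y=.0497
print("head",f([[.5258-.007,-y,.045],[.5258+.007,-y,.045]]))
g=lambda yy,s:.5265-.0175*(yy-.0181)+s
for yy in(-.06,-.1,-.14): print(yy,f([[g(yy,-.0095),yy,.036],[g(yy,.0095),yy,.036],[g(yy,.0095),yy,.024]]))
im=c["color"].astype(int).sum(2)
for yy in(-.06,-.08,-.1,-.12,-.14):
    v=int(round(proj(K,d,T,[[g(yy,0),yy,.036]])[0,1])); u=proj(K,d,T,[[g(yy,-.0095),yy,.036],[g(yy,.0095),yy,.036]])
    r=range(int(u[0,0])-5,int(u[1,0])+8); print(v,u[:,0].round(1),r[0],im[v,r])
v=253; print([(v,im[v,305:328].tolist()) for v in(250,252,254)])
```

```text
head [[209.2, 303.8], [231.8, 299.2]]
-0.06 [[212.9, 326.4], [243.6, 320.2], [243.5, 333.2]]
-0.1 [[231.5, 376.1], [262.8, 369.6], [262.5, 382.6]]
-0.14 [[250.9, 427.8], [282.7, 421.1], [282.3, 434.0]]
260 [312.9 320.5] 307 [439 438 421 432 432 443 365 350 371 439 360 370 370 257 339 452 434 432
 437 435 429]
267 [315.2 322.9] 310 [435 428 426 426 439 439 429 429 433 437 365 366 326 241 418 434 431 448
 425 438]
273 [317.5 325.3] 312 [442 437 430 424 447 453 427 442 439 447 365 369 372 265 343 444 444 452
 445 452 451]
279 [319.9 327.8] 314 [628 635 607 620 625 640 497 434 448 451 403 369 378 298 404 654 630 634
 618 632 626]
286 [322.3 330.3] 317 [624 618 617 615 625 605 631 634 643 634 576 584 599 330 419 641 636 629
 629 628 627]
[(250, [354, 360, 370, 367, 370, 376, 303, 234, 285, 263, 278, 300, 269, 348, 373, 361, 370, 366, 391, 384, 383, 393, 391]), (252, [359, 355, 365, 367, 368, 380, 385, 198, 219, 248, 238, 235, 233, 265, 379, 443, 449, 442, 435, 441, 433, 429, 437]), (254, [372, 348, 358, 351, 374, 370, 374, 376, 298, 327, 335, 351, 330, 241, 422, 445, 440, 438, 437, 423, 442, 432, 434])]
```

Slot and model agree within about 1 mm. Target x is 0.5273, and I'll descend while watching the force.

```bash
python3 -m pendant '[5,0.0015,0.002,0,0.001,-0.001,0.001, 5,0,0,0,0,0,0]' >/dev/null; python3 st.py .5273 -.031 .112 1; python3 -m pendant '[5,0,0,-0.004,0,0,0, 5,0,0,-0.004,0,0,0,5,0,0,-0.002,0,0,0]'>/dev/null;  python3 st.py .5273 -.031 .105 1
```

```text
t 13.68 p [ 0.5298 -0.0307  0.1234] yaw 1.02 w 0.147 F [-0.  -0.3 -1.8] j [-0.16 -0.07  2.01 -0.    1.2  -0.18]
shift [-0.0025 -0.0003 -0.0114] turn [ 0.0013  0.0067 -0.0004]
t 14.05 p [ 0.5302 -0.0306  0.1134] yaw 1.05 w 0.147 F [ 0.2 -0.2 -1.8] j [-0.16 -0.06  2.01 -0.    1.18 -0.18]
shift [-0.0029 -0.0004 -0.0084] turn [ 0.0015  0.0078 -0.0008]
```

```bash
python3 -m pendant '[5,-0.0029,0,0,0.001,0.006,0, 5,0,0,0,0,0,0]' >/dev/null; python3 st.py .5273 -.031 .105 1
```

```text
t 14.3 p [ 0.5267 -0.0305  0.1128] yaw 1.05 w 0.145 F [-0.1 -0.3 -2.2] j [-0.16 -0.06  2.02 -0.    1.18 -0.18]
shift [ 0.0006 -0.0005 -0.0078] turn [ 0.0003  0.0004 -0.0008]
```

```bash
python3 -m pendant '[5,0.0006,0,-0.004,0,0,0, 5,0,0,-0.004,0,0,0]' >/dev/null; python3 st.py .5273 -.031 .105 1;python3 -m pendant '[5,0,0,-0.004,0,0,0, 5,0,0,-0.003,0,0,0]' >/dev/null; python3 st.py .5273 -.031 .087 1
```

```text
t 14.55 p [ 0.5277 -0.0306  0.1049] yaw 1.04 w 0.147 F [ 0.2 -0.4 -2.4] j [-0.16 -0.05  2.02 -0.    1.17 -0.18]
shift [-0.0004 -0.0004  0.0001] turn [ 0.0005  0.0014 -0.0008]
t 14.8 p [ 0.5275 -0.0305  0.097 ] yaw 1.04 w 0.144 F [ 0.2  0.6 -2.6] j [-0.16 -0.04  2.03 -0.    1.15 -0.18]
shift [-0.0002 -0.0005 -0.01  ] turn [ 0.0004  0.0009 -0.0008]
```

In the mouth with no contact force. Continuing to the channel floor.

```bash
python3 -m pendant '[5,0,0,-0.004,0,0,0, 5,0,0,-0.004,0,0,0, 5,0,0,0,0,0,0]' >/dev/null; python3 st.py .5273 -.031 .0855 1;python3 -m pendant '[5,0,0,-0.0015,0,0,0, 5,0,0,-0.0015,0,0,0]' >/dev/null; python3 st.py .5273 -.031 .0855 1
```

```text
t 15.18 p [ 0.5272 -0.0305  0.0879] yaw 1.04 w 0.143 F [-0.5  0.5 -3.8] j [-0.16 -0.03  2.03 -0.    1.14 -0.18]
shift [ 0.0001 -0.0005 -0.0024] turn [ 0.0002 -0.0001 -0.0007]
t 15.43 p [ 0.5275 -0.0306  0.0851] yaw 1.04 w 0.144 F [-1.   0.8 -2.7] j [-0.16 -0.03  2.03 -0.    1.13 -0.18]
shift [-0.0002 -0.0004  0.0004] turn [ 0.0004  0.0006 -0.0007]
```

```bash
python3 -m pendant '[5,-0.0001,0.006,0.0004,0,0,0, 5,-0.0001,0.008,0,0,0,0, 5,-0.0001,0.008,0,0,0,0, 5,-0.0001,0.006,0,0,0,0,5,0,0,0,0,0,0]' >/dev/null; python3 st.py .5266 .01 .0855 1
```

```text
t 16.05 p [ 0.5271 -0.      0.0858] yaw 1.08 w 0.144 F [-0.6 -0.5 -3.2] j [-0.1  -0.03  2.04  0.    1.13 -0.12]
shift [-0.0005  0.01   -0.0003] turn [ 0.0001  0.0011 -0.0014]
```

```bash
python3 -m pendant '[5,-0.0005,0.006,0,0,0,0, 5,-0.0001,0.007,0,0,0,0, 5,-0.0001,0.007,0,0,0,0, 5,-0.0001,0.005,0,0,0,0,5,0,0,0,0,0,0]' >/dev/null; python3 st.py .5262 .033 .0855 1
```

```text
t 16.68 p [0.5263 0.0267 0.0858] yaw 1.08 w 0.143 F [-0.3 -0.8 -2. ] j [-0.05 -0.03  2.04 -0.    1.13 -0.07]
shift [-0.0001  0.0063 -0.0003] turn [ 0.0002  0.0011 -0.0015]
```

```bash
python3 -m pendant '[5,0,0.003,0,0,0,0, 5,0,0.002,0,0,0,0,5,0,0,0,0,0,0]' >/dev/null; python3 st.py .5262 .033 .0855 1;  python3 -m pendant '[5,0,0.0015,0,0,0,0, 5,0,0.001,0,0,0,0]' >/dev/null; python3 st.py .5262 .033 .0855 1
```

```text
t 17.05 p [0.5263 0.0319 0.0858] yaw 1.07 w 0.147 F [-0.3 -0.9 -2. ] j [-0.04 -0.03  2.04 -0.    1.13 -0.06]
shift [-0.0001  0.0011 -0.0003] turn [ 0.0003  0.0012 -0.0012]
t 17.3 p [0.5263 0.0343 0.0858] yaw 1.05 w 0.144 F [-0.5  0.3 -1.4] j [-0.04 -0.03  2.04 -0.    1.13 -0.05]
shift [-0.0001 -0.0013 -0.0003] turn [ 0.0003  0.0011 -0.0008]
```

```bash
for i in 1; do python3 -m pendant '[5,0,0.001,0,0,0,0]' >/dev/null; python3 st.py;  python3 -m pendant '[5,0,0.001,0,0,0,0]' >/dev/null; python3 st.py; python3 -m pendant '[5,0,0.001,0,0,0,0]' >/dev/null; python3 st.py; done
```

```text
t 17.43 p [0.5264 0.0351 0.0858] yaw 1.06 w 0.144 F [ 0.1 -1.9 -2.6] j [-0.03 -0.03  2.04 -0.    1.13 -0.05]
t 17.55 p [0.5264 0.0353 0.0858] yaw 1.09 w 0.148 F [-0.6 -4.2 -2.5] j [-0.03 -0.03  2.04 -0.    1.13 -0.05]
t 17.68 p [0.5264 0.0354 0.0858] yaw 1.11 w 0.144 F [ 0.6 -5.6 -2.1] j [-0.03 -0.03  2.04 -0.01  1.13 -0.05]
```

Contact at y=0.0351 with about -5.6 N, so the stud is home in the notch. Turning a quarter turn (+90°) with slight +y preload.

```bash
python3 -m pendant '[5,0,0.0004,0,0,0,0.13, 5,0,0.0004,0,0,0,0.13, 5,0,0.0004,0,0,0,0.13, 5,0,0.0004,0,0,0,0.13, 5,0,0.0004,0,0,0,0.13,5,0,0.0004,0,0,0,0.13]' >/dev/null; python3 st.py .5264 .0355 .0858 91
```

```text
t 18.43 p [0.5274 0.0353 0.0859] yaw 47.26 w 0.142 F [-1.1 -3.  -2.6] j [-0.03 -0.03  2.04 -0.01  1.13 -0.85]
shift [-0.001   0.0002 -0.0001] turn [0.0027 0.0102 0.7634]
```

```bash
python3 -m pendant '[5,-0.0004,0.0004,0,0.001,0.003,0.13, 5,-0.0004,0.0004,0,0.001,0.003,0.13, 5,0,0.0004,0,0,0.003,0.13, 5,0,0.0004,0,0,0,0.13, 5,0,0.0004,0,0,0,0.13,5,0,0.0004,0,0,0,0.09,5,0,0,0,0,0,0]' >/dev/null; python3 st.py .5264 .0355 .0858 91
```

```text
t 19.3 p [0.5275 0.0348 0.0862] yaw 91.04 w 0.144 F [-0.4 -1.  -2.5] j [-0.03 -0.03  2.04 -0.01  1.13 -1.62]
shift [-0.0011  0.0007 -0.0004] turn [ 0.0061  0.0045 -0.0008]
```

Now levelling, re-seating against the closed end, and lowering the last bit.

```bash
python3 -m pendant '[5,0,0.0005,0,0.006,0.004,0, 5,0,0.001,0,0,0,0]' >/dev/null; python3 st.py; python3 -m pendant '[5,0,0.001,0,0,0,0,5,0,0.001,0,0,0,0]' >/dev/null; python3 st.py; python3 -m pendant '[5,0,0.0005,-0.001,0,0,0,5,0,0.0005,-0.001,0,0,0]' >/dev/null; python3 st.py .5264 .0355 .085 91
```

```text
t 19.55 p [0.5277 0.0348 0.0862] yaw 90.94 w 0.143 F [ 0.6 -5.9 -3.5] j [-0.03 -0.03  2.03 -0.    1.13 -1.62]
t 19.8 p [0.5277 0.035  0.0863] yaw 90.84 w 0.147 F [-1.1 -5.8 -2.3] j [-0.03 -0.03  2.03 -0.01  1.14 -1.61]
t 20.05 p [0.5279 0.035  0.0855] yaw 90.74 w 0.145 F [-2.3 -4.8  2.3] j [-0.03 -0.02  2.03 -0.01  1.13 -1.61]
shift [-0.0015  0.0005 -0.0005] turn [ 0.0088 -0.0006  0.0046]
```

Contact both in y and on the floor. Levelling, releasing, then looking before withdrawing.

```bash
python3 -m pendant '[5,0,0,0,0.007,0,0.004, 5,0,0.0003,0,0,0,0]' 10 >/dev/null; python3 st.py .5264 .0355 .085 91; python3 -m pendant '[25,0,0,0,0,0,0,40,0,0,0,0,0,0,40,0,0,0,0,0,0]' >/dev/null; python3 st.py; python3 -m pendant '[40,0,0,0.01,0,0,0,40,0,0,0.03,0,0,0,40,0,0,0.04,0,0,0,40,0,0,0.05,0,0,0,40,0,0,0.05,0,0,0]'; python3 -m pendant '[40,-0.03,-0.05,0,0,0,0,40,-0.03,-0.05,0,0,0,0,40,-0.03,-0.05,0,0,0,0,40,-0.03,-0.05,0,0,0,0,40,-0.02,-0.05,0,0,0,0,40,0,-0.05,0,0,0,0,40,0,0,0,0,0,0]';  python3 - <<'E'
from h import *
a=cv2.resize(cam("side")[0]["color"][165:275,250:380],(520,440),interpolation=2)
b=cv2.resize(cam("top")[0]["color"][190:300,200:300],(280,308),interpolation=2)
o=np.zeros((440,800,3),np.uint8); o[:,:520]=a; o[:308,520:]=b; cv2.imwrite("pics/e1.png",o)
E
```

```text
t 20.3 p [0.5279 0.0349 0.0854] yaw 90.94 w 0.152 F [-1.2 -4.7 -0.7] j [-0.03 -0.02  2.03 -0.    1.13 -1.62]
shift [-0.0015  0.0006 -0.0004] turn [ 0.0022 -0.0006  0.0011]
t 20.68 p [0.5291 0.0373 0.0864] yaw 90.87 w 0.379 F [-0.1  0.3 -0.2] j [-0.03 -0.02  2.03  0.    1.13 -1.62]
t: 21.3
position: [0.5256, 0.0386, 0.2692]
tcp_rot: [-0.004, 0.702, 0.713, 0.0]
wrist_force: [1.0, -0.4, 0.5]
grip_width: 0.402
t: 22.18
position: [0.384, -0.2682, 0.2845]
tcp_rot: [0.007, 0.7, 0.714, 0.006]
wrist_force: [0.5, 0.0, -0.1]
grip_width: 0.403
```

View pics/e1.png

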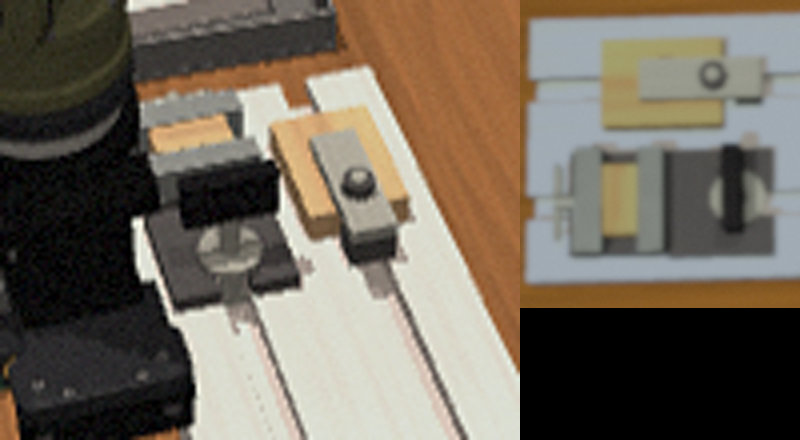

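The stud stands upright with its grip across the slot, flange at crop (737,198). Checking position, yaw and lean numerically.

Run:
```python
from h import *
c,K,d,T=cam("top"); s,K2,d2,T2=cam("side")
im=c["color"]; g=im.max(2).astype(int)
t=lambda x,y:(200+(x-520)/2.8-.3,190+y/2.8-.3)
print("flange",at_z(K,d,T,[t(737,198)],.056),"vise foot edge corners now",at_z(K,d,T,[t(774,150),t(774,254)],.048)[:,:2])
m=np.zeros_like(g,np.uint8); m[235:285,262:300]=(g[235:285,262:300]<40); n,l,st,ce=cv2.connectedComponentsWithStats(m)
i=1+np.argmax(st[1:,4]); ys,xs=np.nonzero(l==i); r=cv2.minAreaRect(np.c_[xs,ys].astype(np.float32)); print("dark blob",st[i],r)
# prediction for home pose
for h in [(.5262,.0333),(.5275,.035)]:
    a=np.radians(1); ax=np.array([np.cos(a),np.sin(a)]); n2=np.array([-ax[1],ax[0]])
    for z in(.085,.120):
        P=[[*(np.array(h)+sx*.03*ax+sy*.007*n2),z] for sx,sy in((-1,-1),(-1,1),(1,1),(1,-1))]
        print(h,z,"top",proj(K,d,T,P).round(1).tolist(),"sidecrop",((proj(K2,d2,T2,P)-[250,165])*4).round().tolist())
    print("fl",proj(K,d,T,[[*h,.056]]),((proj(K2,d2,T2,[[*h,.056]])-[250,165])*4))
cv2.imwrite("pics/f1.png",cv2.resize(im[225:300,240:300],None,fx=8,fy=8,interpolation=cv2.INTER_NEAREST))
```

```text
flange [[0.52745516 0.03433268 0.056     ]] vise foot edge corners now [[0.56419147 0.00784504]
 [0.48700352 0.00758821]]
dark blob [273 243   7  30 174] ((276.0, 257.5), (29.0, 6.0), 90.0)
(0.5262, 0.0333) 0.085 top [[280.2, 274.2], [273.1, 274.4], [272.9, 244.4], [279.9, 244.2]] sidecrop [[180.0, 235.0], [174.0, 219.0], [269.0, 200.0], [275.0, 216.0]]
(0.5262, 0.0333) 0.12 top [[278.8, 272.5], [271.4, 272.6], [271.2, 241.5], [278.5, 241.3]] sidecrop [[178.0, 194.0], [172.0, 178.0], [269.0, 159.0], [275.0, 174.0]]
fl [[277.69984555 261.02064549]] [[224.99045831 250.75972582]]
(0.5275, 0.035) 0.085 top [[279.3, 273.6], [272.3, 273.7], [272.0, 243.7], [279.0, 243.6]] sidecrop [[181.0, 233.0], [175.0, 217.0], [270.0, 198.0], [276.0, 213.0]]
(0.5275, 0.035) 0.12 top [[277.9, 271.8], [270.5, 272.0], [270.3, 240.8], [277.6, 240.6]] sidecrop [[179.0, 191.0], [174.0, 175.0], [270.0, 156.0], [277.0, 172.0]]
fl [[276.87414332 260.3941539 ]] [[226.34622671 248.46515866]]
```

View pics/f1.png

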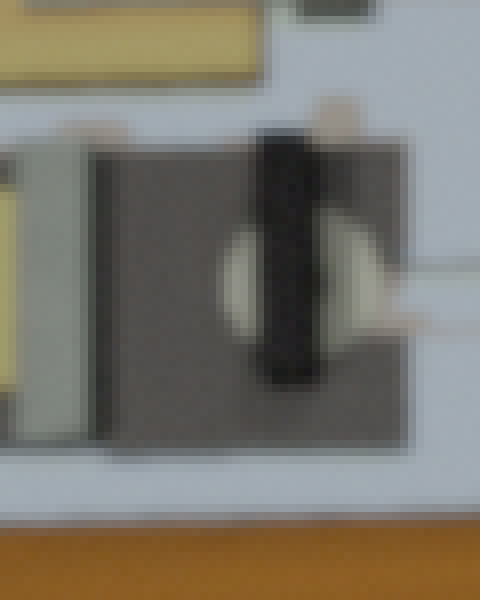

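The close view shows the flange centre at pixel (277.6,260.7), against a predicted home of (277.7,261.0). The grip is square across the slot and the arm is clear. Handing in.

```bash
python3 -c "
from bench import env
print(env.get_state()['t'], env.finish_job())"
```

```text
the job is handed in; nothing more can be done
22.375 None
```

The bar is in the tray and the T-stud is locked in the vise's notch. I handed the job in at 22.4 s of the 62 s limit.

**What I did:**
- **Bar:** I lifted it off the bed first and laid it flat near the middle of the tray. I released it once it touched the tray floor.
- **Stud:** I took it from the stand and lowered its head through the slot mouth about 38 mm in front of the vise's foot, with no contact force. I slid it along until it stopped at the notch's closed end, pushing back with about 5.6 N. Then I turned it a quarter turn, pressed it against the end again (about 5 N), set it on the channel floor and let go.

**Last checks:**
- The pictures show the stud upright, with its grip square across the slot.
- The flange centre in the top view is within about 0.4 pixel, or 1 mm, of the place predicted for fully home. It measures 26.5 mm from the foot's edge, against 26 mm nominal.
- The bar was flat in the tray when I looked before fetching the stud.
- The arm ended clear of everything, with the wrist force at about zero.

**Disagreements and gaps:**
- The stop against the notch came at y = 0.035, where my pictures had predicted 0.033. That is within the 2 mm calibration error.
- On release the tool sprang about 2 mm in +y, towards the notch's closed end. The final picture shows the stud still home.
- I did not measure the pin, can and bottle again at the end. The pin stood undisturbed just before I took the stud, and the arm did not work near the can or bottle.

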